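# Find the full objective case by its weight and hold it up for opening

## Task

One of the two identical closed objective cases in the steel tray has a microscope objective in it, the other only a foam plug: lift each in turn to feel which is heavier, and stand the empty one upright in the tray again without dropping it. Finish holding the full one still and upright over the middle of the blue mat, its underside about 15 cm above the mat, gripped by the upper half of its barrel so that I can get my hand underneath and unscrew the black base; do not put it down or let go. Do not knock the cases over, and leave the eyepiece, oil bottle and slide box where they are.

Things in the scene. Friction and masses are not known exactly. Their poses are not given: they have to be found in the camera images.
- tray: shallow stainless-steel instrument tray, fixed to the bench, 200 mm along its x by 250 mm along its y, rim 14 mm high, wall and floor 4 mm thick; origin at the centre of its underside on the bench top, z up. Both cases stand in it side by side along its y, with the eyepiece towards its +x rim
- mat: clean blue mat, fixed to the bench, 180 mm along its x by 220 mm along its y, 3 mm thick; origin at the centre of its underside, z up. It may lie left or right of the tray
- case_a_center (a point): centre (on the axis, half-way up) of a closed case: upright white plastic cylinder 45 mm in diameter, 84 mm high, lowest 16 mm the black screw base (46 mm), blue band near the top; z up its axis. Standing in the tray, centre 46 mm above the bench. Either case may be the full one. Empty: 60 to 90 g; full: 260 to 420 g. The contents may shift up to 3 mm
- case_b_center (a point): centre (on the axis, half-way up) of the other case, same size and look as case_a
- eyepiece_center (a point): centre, half-way up, of a black eyepiece standing in the tray near its +x rim, 34 mm in diameter, 52 mm high; to be left alone
- oil_bottle_center (a point): centre, half-way up, of an amber immersion-oil bottle on the bench beyond tray and mat, 30 mm in diameter, 62 mm high; to be left alone
- slide_box_center (a point): centre of a closed blue slide box lying on the bench beyond tray and mat, 87 x 102 x 31 mm; to be left alone
Mind the look-alikes: they are no part of the job. What is shaped like the part that bears case_a_center but red is not meant.

How it is judged:
By the outcome, as a careful person would: the job done as asked, in the order asked, and still so for the second after the job is handed in, while the arm keeps its last pose, push and grip.
It also fails if it takes over 64 s, if anything falls off the work surface, if the arm or the gripper's body presses on something with over 40 N, if the wrist force passes 120 N, or if a joint passes its speed limit or range.

## Robot

A 7-joint arm with a two-finger parallel gripper is mounted at the origin on the work surface. World frame = base frame: x ahead of the robot, y to its left, z up, the work surface at z = 0. Lengths are in m, angles in rad, forces in N, time in s.
With the tool pointing down it reaches from about 0.4 to 0.85 m from the base axis. Payload 4.4 kg.
Tool frame: the origin (TCP) lies between the finger pads; the fingertips stand 11 mm ahead of it and the grasp point (between the pads) lies 8 mm behind it (env.tcp_to_tips is the distance from the TCP to the fingertips, in m); z points along the fingers, y is the line along which they close (so a half turn about z gives the same grasp; the last joint's range is limited). The gripper opens to 94 mm and grips with 3 to 60 N. Pads are 16 mm wide; open, the fingers measure 119 mm over their backs; the gripper's body (75 mm by 177 mm) begins 78 mm behind the grasp point.
Start: joints at [1.199, 0.628, 0.038, 1.517, -0.027, 0.996, -0.02], TCP at [0.196, -0.62, 0.216] pointing down, gripper open.
Joint ranges: [-3.06, 3.06], [-0.37, 2.12], [-1.25, 1.32], [0.18, 2.47], [-1.1, 4.24], [0.23, 1.98], [-2.94, 2.94]. Speed limits (rad/s): [2.57, 2.57, 3.14, 3.14, 3.14, 3.14, 3.14].

## Interface

Orientations are given as a rotation vector (axis times angle).
In Python, from workcell import env, viewer, look_for, outline_of gives the robot as it stands.
- The arm moves only by the tool jog_arm, never from a script. Its argument "targets" is a list of rows, each an object of numbers: "tx", "ty", "tz": the shift along the tool's x, y, z in mm; "rx", "ry", "rz": the turn, a rotation vector about the tool's x, y, z in rad; "jaw": the opening, from 0 (shut) to 1 (fully open). In form: [{"tx": .., "ty": .., "tz": .., "rx": .., "ry": .., "rz": .., "jaw": ..}, ...]. A call has 1 to 8 rows; each row is the pose to reach, as a shift and turn from the pose commanded when the call began, along the tool's axes at that moment; what a row does not reach only later rows make up. A row lasts 1/12 s, in which the tool goes at most 41.7 mm and 7.16 degrees, less where a joint would pass 70% of its speed; a pose out of reach is approached as far as the arm can. A call with a gripper value outside its range is refused whole. The fingers move at their own pace and stop on an object; "force" is the grip in N (left out, the last holds). Time passes only in rows, so rows that repeat a pose let the fingers close. It gives the time, the measured TCP pose, the force, the opening and the grip force at its end, in the units of the state.
- env.state(): the state, without advancing time (a new reading comes with each control period).
- viewer.read_camera(name): name is "scene" or "top" or "wrist"; returns a dict with "color" (384x512x3 uint8, blue, green, red), "z_map" (384x512 float32, m along the optical axis (not along the pixel's ray), 0 where there is no reading), "fx", "fy", "cx", "cy" (pixels), "R" (3x3) and "t" (3): a world point X has camera coordinates R X + t. Camera axes: x right, y down, z forward; pixel columns grow to the right and rows downward; lengths in m; the calibration is good to about 2 mm. A picture is of the moment at which its call begins.
- env.job_done(): hands the job in; it is judged then, once.
Trained networks look in a picture, given as the dict that the camera call returned (one of the last four; its "shot" number tells which), for a name from the list of things; names that differ only in an ending like _2 or _b are one class to them, and where a whole thing is asked for, a point or a joint stands for the part that bears it (a point fixed in the world has none). Each returns a list of dicts, best first, with "p" (0 to 1); they miss things now and then, are a little off and sometimes report something else, mostly with a low value. They report only what shows in the picture. A call takes as long as a camera call. They do not tell look-alikes from the thing itself.
- look_for(picture, label): "point" ([column, row] in pixels, amid what is visible of it).
- outline_of(picture, label): "pixels" (384x512 bool, what is visible of it) and "point" ([column, row] in pixels, amid what is visible of it).
The state is a dict: "time_s": time; "joint_pos": joint angles; "qvel": joint speeds; "effort": joint torques, N m; "ee_pos": TCP position; "tcp_rot": TCP orientation; "contact_force": force on the tool from outside, world axes, zero at the start; "wrist_torque": the same for the moment, N m; "finger_gap": finger opening in m; "grasp_force": force on a finger pad.
Only numpy, scipy, OpenCV 4.12 (cv2) and the standard library are available. Lean on these libraries where they do the work, as an engineer would, in place of code of your own. Each camera call takes 0.05 s, during which the arm holds its last target. There are 200 camera calls.

## Working session

There is one attempt and no reset: what is moved stays moved. The work goes in short steps, Python scripts to look and compute and a tool call to move; the robot and the scene stay as the last step left them, time stands still between calls to the robot, and variables do not carry over. Pictures are saved under pics/ and viewed, at most 10 in all, crops included, and the job is handed in when it is done.

Besides the shell and the picture viewer there is one more tool, called after "Request:" as name(argument=value, ...) on one line, values as JSON. jog_arm: Moves the arm, as the interface text tells. Its arguments: {"type":"object","properties":{"targets":{"type":"array","items":{"type":"object","properties":{"tx":{"type":"number"},"ty":{"type":"number"},"tz":{"type":"number"},"rx":{"type":"number"},"ry":{"type":"number"},"rz":{"type":"number"},"jaw":{"type":"number"}}}},"force":{"type":"number"}},"required":["targets"]}

```bash
mkdir -p pics; cat > h.py <<'E'
import numpy as np, cv2
from workcell import env, viewer, look_for, outline_of
from scipy.spatial.transform import Rotation as Ro
def world(p,uv):
    """world points for pixels Nx2 (col,row)"""
    uv=np.asarray(uv).reshape(-1,2).astype(int); z=p["z_map"][uv[:,1],uv[:,0]]; uv=uv[z>0]; z=z[z>0]
    c=np.c_[(uv[:,0]-p["cx"])/p["fx"]*z,(uv[:,1]-p["cy"])/p["fy"]*z,z]
    return (c-np.asarray(p["t"]))@np.asarray(p["R"])
def cloud(p,m):
    r,c=np.nonzero(m); return world(p,np.c_[c,r])
E
python3 - <<'E'
from h import *
s=env.state(); print(s)
ims=[]
for n in("top","scene"):
    p=viewer.read_camera(n); ims.append(p["color"].copy())
    for l in("tray","mat","case_a_center","eyepiece_center","oil_bottle_center","slide_box_center"):
        for d in outline_of(p,l)[:4]:
            w=cloud(p,d["pixels"])
            if len(w)<5: continue
            zt=np.percentile(w[:,2],95); top=w[w[:,2]>zt-.006]
            print(n,l,round(d["p"],2),np.round(d["point"]),len(w),"med",np.median(w,0).round(3),"zt",zt.round(3),"topc",((top.min(0)+top.max(0))/2).round(3),(top.max(0)-top.min(0)).round(3))
cv2.imwrite("pics/a.png",cv2.resize(np.vstack(ims),(800*512//1024*1,600)))
E
```

```text
{'time_s': 0.0, 'joint_pos': array([ 1.19923127,  0.62936379,  0.03842043,  1.51834704, -0.02702953,
        0.99627537, -0.02001214]), 'qvel': array([ 2.81946376e-04,  1.69337509e-04,  1.85230327e-04, -9.91266064e-04,
       -1.14528528e-03, -1.14438549e-03,  3.74280896e-05]), 'effort': array([ 6.51963201e-04, -5.49720991e+01,  1.14379361e+00, -1.86634308e+01,
       -5.20714244e-02,  2.35169224e-02,  1.66414911e-04]), 'ee_pos': array([ 0.19552206, -0.61922932,  0.21554895]), 'tcp_rot': array([-3.10311720e+00, -4.78127043e-01,  4.29647574e-04]), 'contact_force': array([ 0.38970698, -0.82579949, -0.26750146]), 'wrist_torque': array([0.02681165, 0.01565716, 0.02356067]), 'grasp_force': 0.0, 'finger_gap': 0.0937082525423374}
top mat 0.6 [343. 232.] 7629 med [ 0.489 -0.213  0.004] zt 0.006 topc [ 0.489 -0.214  0.005] [0.224 0.253 0.01 ]
top case_a_center 0.95 [192. 207.] 447 med [0.543 0.116 0.088] zt 0.091 topc [0.545 0.119 0.089] [0.041 0.043 0.008]
top case_a_center 0.84 [195. 286.] 499 med [0.385 0.114 0.084] zt 0.087 topc [0.382 0.117 0.085] [0.043 0.044 0.008]
top case_a_center 0.
[... 1105 characters left out ...]
807 med [0.56  0.115 0.067] zt 0.088 topc [0.545 0.12  0.087] [0.045 0.044 0.008]
scene eyepiece_center 0.92 [352. 205.] 379 med [0.63  0.18  0.048] zt 0.056 topc [0.623 0.183 0.054] [0.031 0.031 0.008]
scene oil_bottle_center 0.64 [251. 304.] 392 med [ 0.805 -0.055  0.036] zt 0.061 topc [ 0.799 -0.055  0.06 ] [0.014 0.015 0.008]
scene oil_bottle_center 0.45 [318. 178.] 815 med [0.56  0.115 0.067] zt 0.089 topc [0.545 0.12  0.087] [0.046 0.044 0.008]
scene slide_box_center 0.74 [340. 198.] 6905 med [0.578 0.174 0.003] zt 0.012 topc [0.561 0.179 0.046] [0.225 0.273 0.079]
scene slide_box_center 0.72 [333. 293.] 2735 med [0.8   0.095 0.029] zt 0.032 topc [0.791 0.097 0.031] [0.089 0.102 0.01 ]
```

View pics/a.png

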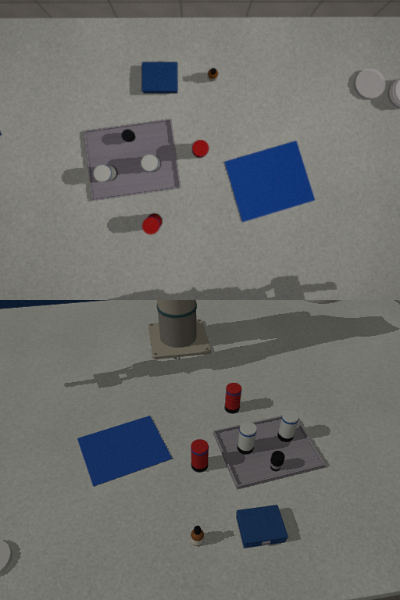

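The top view shows the white cases at about (104,173) and (150,163) in the picture, standing in the tray. The red look-alikes are at (200,148) and (152,224), the eyepiece is at (128,135), and the mat is to the right. In world coordinates the cases are A (0.545, 0.119) and B (0.519, 0.242). The present tool yaw already closes roughly along the tray's y, so I'll move over A first.

Request:
jog_arm(targets=[{"tx":200,"ty":-216},{"tx":200,"ty":-216},{"tx":200,"ty":-216},{"tx":200,"ty":-216},{"tx":200,"ty":-216},{"tx":200,"ty":-216},{"tx":200,"ty":-216},{"tx":200,"ty":-216}])

```text
invalid input at $.targets[0]: expected keys tx, ty, tz, rx, ry, rz, jaw
```

Request:
jog_arm(targets=[{"tx":200,"ty":-216},{"tx":200,"ty":-216},{"tx":200,"ty":-216},{"tx":200,"ty":-216},{"tx":200,"ty":-216},{"tx":200,"ty":-216},{"tx":200,"ty":-216},{"tx":200,"ty":-216}])

```text
invalid input at $.targets[0]: expected keys tx, ty, tz, rx, ry, rz, jaw
```

Request:
jog_arm(targets=[{"tx":200,"ty":-216,"tz":0,"rx":0,"ry":0,"rz":0,"jaw":1},{"tx":200,"ty":-216,"tz":0,"rx":0,"ry":0,"rz":0,"jaw":1},{"tx":200,"ty":-216,"tz":0,"rx":0,"ry":0,"rz":0,"jaw":1},{"tx":200,"ty":-216,"tz":0,"rx":0,"ry":0,"rz":0,"jaw":1},{"tx":200,"ty":-216,"tz":0,"rx":0,"ry":0,"rz":0,"jaw":1},{"tx":200,"ty":-216,"tz":0,"rx":0,"ry":0,"rz":0,"jaw":1},{"tx":200,"ty":-216,"tz":0,"rx":0,"ry":0,"rz":0,"jaw":1},{"tx":200,"ty":-216,"tz":0,"rx":0,"ry":0,"rz":0,"jaw":1}])

```text
time_s: 1.37
ee_pos: [0.3252, -0.3458, 0.2166]
tcp_rot: [-3.098, -0.494, -0.003]
contact_force: [-0.3, 0.6, 0.2]
finger_gap: 0.0941
grasp_force: 0.0
```

Request:
jog_arm(targets=[{"tx":200,"ty":-216,"tz":0,"rx":0,"ry":0,"rz":0,"jaw":1},{"tx":200,"ty":-216,"tz":0,"rx":0,"ry":0,"rz":0,"jaw":1},{"tx":200,"ty":-216,"tz":0,"rx":0,"ry":0,"rz":0,"jaw":1},{"tx":200,"ty":-216,"tz":0,"rx":0,"ry":0,"rz":0,"jaw":1},{"tx":200,"ty":-216,"tz":0,"rx":0,"ry":0,"rz":0,"jaw":1},{"tx":200,"ty":-216,"tz":0,"rx":0,"ry":0,"rz":0,"jaw":1},{"tx":200,"ty":-216,"tz":0,"rx":0,"ry":0,"rz":0,"jaw":1},{"tx":200,"ty":-216,"tz":0,"rx":0,"ry":0,"rz":0,"jaw":1}])

```text
time_s: 2.03
ee_pos: [0.451, -0.0794, 0.217]
tcp_rot: [-3.099, -0.497, -0.007]
contact_force: [1.0, 0.4, -0.6]
finger_gap: 0.0938
grasp_force: 0.0
```

Request:
jog_arm(targets=[{"tx":145,"ty":-155,"tz":0,"rx":0,"ry":0,"rz":0,"jaw":1},{"tx":145,"ty":-155,"tz":0,"rx":0,"ry":0,"rz":0,"jaw":1},{"tx":145,"ty":-155,"tz":0,"rx":0,"ry":0,"rz":0,"jaw":1},{"tx":145,"ty":-155,"tz":0,"rx":0,"ry":0,"rz":0,"jaw":1},{"tx":145,"ty":-155,"tz":0,"rx":0,"ry":0,"rz":0,"jaw":1},{"tx":145,"ty":-155,"tz":0,"rx":0,"ry":0,"rz":0,"jaw":1},{"tx":145,"ty":-155,"tz":0,"rx":0,"ry":0,"rz":0,"jaw":1},{"tx":145,"ty":-155,"tz":0,"rx":0,"ry":0,"rz":0,"jaw":1}])

```text
time_s: 2.7
ee_pos: [0.5384, 0.1029, 0.2162]
tcp_rot: [3.104, 0.478, -0.002]
contact_force: [-0.2, -0.2, -0.6]
finger_gap: 0.094
grasp_force: 0.0
```

```bash
cat >> h.py <<'E'
def shift(x,y,z):
    s=env.state(); d=Ro.from_rotvec(s["tcp_rot"]).inv().apply(np.array([x,y,z])-s["ee_pos"])*1000
    print("shift to",np.round([x,y,z],4),"=",d.round(1)); return d
def info():
    s=env.state(); M=Ro.from_rotvec(s["tcp_rot"]).as_matrix()
    print("t",round(float(s["time_s"]),2),"pos",s["ee_pos"].round(4),"tooly",M[:,1].round(3),"toolz",M[:,2].round(4),"F",s["contact_force"].round(2),"M",s["wrist_torque"].round(2),"gap",round(float(s["finger_gap"]),4),"grip",round(float(s["grasp_force"]),1))
def cases(p):
    for d in outline_of(p,"case_a_center")[:4]:
        w=cloud(p,d["pixels"]); 
        if len(w)<20: continue
        zt=np.percentile(w[:,2],90); top=w[abs(w[:,2]-zt)<.005]
        (c,r)=cv2.minEnclosingCircle(top[:,:2].astype(np.float32))
        print(round(d["p"],2),np.round(d["point"]),"zt",zt.round(4),"c",np.round(c,4),"r",round(r,4))
E
python3 - <<'E'
from h import *
info(); p=viewer.read_camera("wrist"); cases(p); cv2.imwrite("pics/w1.png",p["color"])
shift(.545,.119,.062)
E
```

```text
t 2.7 pos [0.5384 0.1029 0.2162] tooly [ 0.301 -0.954  0.001] toolz [-9.0e-04 -1.1e-03 -1.0e+00] F [-0.17 -0.17 -0.58] M [ 0.    0.06 -0.07] gap 0.094 grip 0.0
0.77 [215. 276.] zt 0.0779 c [0.3931 0.1205] r 0.0176
0.67 [368. 172.] zt 0.0842 c [ 0.5792 -0.0145] r 0.0226
0.58 [249. 173.] zt 0.0883 c [0.5422 0.1192] r 0.0227
shift to [0.545 0.119 0.062] = [ 11.9 -14.8 154.4]
```

View pics/w1.png

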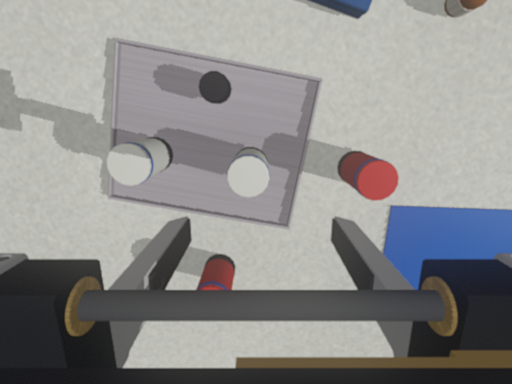

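The wrist view shows case A at (249,175), B at (130,163), and the reds at (375,178) and (215,275), which are clear of the fingers. A is at (0.544, 0.119), so I'll descend and grip the upper barrel.

Request:
jog_arm(targets=[{"tx":11,"ty":-15,"tz":0,"rx":0,"ry":0,"rz":0,"jaw":1},{"tx":11,"ty":-15,"tz":20,"rx":0,"ry":0,"rz":0,"jaw":1},{"tx":11,"ty":-15,"tz":50,"rx":0,"ry":0,"rz":0,"jaw":1},{"tx":11,"ty":-15,"tz":80,"rx":0,"ry":0,"rz":0,"jaw":1},{"tx":11,"ty":-15,"tz":110,"rx":0,"ry":0,"rz":0,"jaw":1},{"tx":11,"ty":-15,"tz":135,"rx":0,"ry":0,"rz":0,"jaw":1},{"tx":11,"ty":-15,"tz":154,"rx":0,"ry":0,"rz":0,"jaw":1},{"tx":11,"ty":-15,"tz":154,"rx":0,"ry":0,"rz":0,"jaw":1}], force=20)

```text
time_s: 3.47
ee_pos: [0.5418, 0.1186, 0.0593]
tcp_rot: [3.104, 0.474, -0.011]
contact_force: [-0.5, -0.4, 0.3]
finger_gap: 0.0936
grasp_force: 0.0
```

```bash
python3 - <<'E'
from h import *
info(); shift(.544,.119,.062)
E
```

```text
t 3.47 pos [0.5418 0.1186 0.0593] tooly [ 0.298 -0.954  0.001] toolz [-0.0068 -0.0027 -1.    ] F [-0.53 -0.43  0.28] M [-0.02  0.07  0.03] gap 0.0936 grip 0.0
shift to [0.544 0.119 0.062] = [ 2.2  0.3 -2.7]
```

Request:
jog_arm(targets=[{"tx":1,"ty":0,"tz":-1,"rx":0,"ry":0,"rz":0,"jaw":0.6},{"tx":1,"ty":0,"tz":-1,"rx":0,"ry":0,"rz":0,"jaw":0.5},{"tx":1,"ty":0,"tz":-1,"rx":0,"ry":0,"rz":0,"jaw":0.4},{"tx":1,"ty":0,"tz":-1,"rx":0,"ry":0,"rz":0,"jaw":0.3},{"tx":1,"ty":0,"tz":-1,"rx":0,"ry":0,"rz":0,"jaw":0.2},{"tx":1,"ty":0,"tz":-1,"rx":0,"ry":0,"rz":0,"jaw":0.2},{"tx":1,"ty":0,"tz":-1,"rx":0,"ry":0,"rz":0,"jaw":0.2},{"tx":1,"ty":0,"tz":-1,"rx":0,"ry":0,"rz":0,"jaw":0.2}], force=20)

```text
time_s: 4.13
ee_pos: [0.5457, 0.1218, 0.0637]
tcp_rot: [3.105, 0.479, 0.0]
contact_force: [0.1, 0.2, 0.1]
finger_gap: 0.0447
grasp_force: 20.0
```

```bash
python3 -c "
from h import *
info()"
```

```text
t 4.13 pos [0.5457 0.1218 0.0637] tooly [ 0.301 -0.954  0.   ] toolz [ 3.e-04 -1.e-04 -1.e+00] F [0.12 0.23 0.1 ] M [0.04 0.01 0.05] gap 0.0447 grip 20.0
```

Request:
jog_arm(targets=[{"tx":0,"ty":0,"tz":-5,"rx":0,"ry":0,"rz":0,"jaw":0.2},{"tx":0,"ty":0,"tz":-15,"rx":0,"ry":0,"rz":0,"jaw":0.2},{"tx":0,"ty":0,"tz":-25,"rx":0,"ry":0,"rz":0,"jaw":0.2},{"tx":0,"ty":0,"tz":-35,"rx":0,"ry":0,"rz":0,"jaw":0.2},{"tx":0,"ty":0,"tz":-40,"rx":0,"ry":0,"rz":0,"jaw":0.2},{"tx":0,"ty":0,"tz":-40,"rx":0,"ry":0,"rz":0,"jaw":0.2},{"tx":0,"ty":0,"tz":-40,"rx":0,"ry":0,"rz":0,"jaw":0.2},{"tx":0,"ty":0,"tz":-40,"rx":0,"ry":0,"rz":0,"jaw":0.2}])

```text
time_s: 4.8
ee_pos: [0.5454, 0.1218, 0.1034]
tcp_rot: [3.105, 0.478, -0.0]
contact_force: [-0.0, -0.0, -0.7]
finger_gap: 0.0445
grasp_force: 20.0
```

```bash
python3 - <<'E'
from h import *
info(); f=[]
for n in ("top","scene","top","scene","top","scene"):
    p=viewer.read_camera(n); f.append(env.state()["contact_force"])
print(np.round(f,2),np.mean(f,0).round(2))
cases(p)
E
```

```text
t 4.8 pos [0.5454 0.1218 0.1034] tooly [ 0.301 -0.954 -0.   ] toolz [-3.e-04 -1.e-04 -1.e+00] F [-0.   -0.02 -0.69] M [ 0.01  0.   -0.01] gap 0.0445 grip 20.0
[[ 0.51 -0.82 -0.3 ]
 [-0.31  0.52 -0.78]
 [ 0.07 -0.36 -1.6 ]
 [ 0.07 -0.82 -1.22]
 [-0.47  0.65 -1.27]
 [-0.86 -0.55 -0.66]] [-0.17 -0.23 -0.97]
0.67 [323. 167.] zt 0.1272 c [0.5461 0.1215] r 0.0224
0.6 [256. 196.] zt 0.0838 c [ 0.5826 -0.0136] r 0.0238
```

A weighs about 0.9 N, so it's the empty one. I'll lower it back gently.

Request:
jog_arm(targets=[{"tx":0,"ty":0,"tz":8,"rx":0,"ry":0,"rz":0,"jaw":0.2},{"tx":0,"ty":0,"tz":17,"rx":0,"ry":0,"rz":0,"jaw":0.2},{"tx":0,"ty":0,"tz":26,"rx":0,"ry":0,"rz":0,"jaw":0.2},{"tx":0,"ty":0,"tz":33,"rx":0,"ry":0,"rz":0,"jaw":0.2},{"tx":0,"ty":0,"tz":37,"rx":0,"ry":0,"rz":0,"jaw":0.2},{"tx":0,"ty":0,"tz":39,"rx":0,"ry":0,"rz":0,"jaw":0.2},{"tx":0,"ty":0,"tz":40,"rx":0,"ry":0,"rz":0,"jaw":0.2},{"tx":0,"ty":0,"tz":40,"rx":0,"ry":0,"rz":0,"jaw":0.2}])

```text
time_s: 5.82
ee_pos: [0.5453, 0.1217, 0.0636]
tcp_rot: [3.105, 0.478, -0.001]
contact_force: [-1.0, 0.4, 1.3]
finger_gap: 0.045
grasp_force: 20.0
```

```bash
python3 - <<'E'
from h import *
info(); p=viewer.read_camera("scene");cases(p); info()
E
```

```text
t 5.82 pos [0.5453 0.1217 0.0636] tooly [ 0.301 -0.954  0.   ] toolz [-8.e-04 -4.e-04 -1.e+00] F [-0.95  0.4   1.26] M [-0.06  0.2  -0.03] gap 0.045 grip 20.0
0.8 [297. 115.] zt 0.0844 c [0.3824 0.1173] r 0.0231
0.74 [256. 196.] zt 0.0838 c [ 0.5827 -0.015 ] r 0.0226
0.7 [321. 180.] zt 0.0879 c [0.5444 0.1196] r 0.0241
t 5.92 pos [0.5454 0.1217 0.0636] tooly [ 0.301 -0.954  0.   ] toolz [-5.e-04 -3.e-04 -1.e+00] F [-0.6  -1.01  2.38] M [-0.13  0.4   0.  ] gap 0.045 grip 20.0
```

Contact force is +2 N, so it has touched down. I'll open the jaws gently and then rise.

Request:
jog_arm(targets=[{"tx":0,"ty":0,"tz":0,"rx":0,"ry":0,"rz":0,"jaw":0.55},{"tx":0,"ty":0,"tz":0,"rx":0,"ry":0,"rz":0,"jaw":0.65},{"tx":0,"ty":0,"tz":0,"rx":0,"ry":0,"rz":0,"jaw":0.75},{"tx":0,"ty":0,"tz":0,"rx":0,"ry":0,"rz":0,"jaw":0.9},{"tx":0,"ty":0,"tz":0,"rx":0,"ry":0,"rz":0,"jaw":1},{"tx":0,"ty":0,"tz":0,"rx":0,"ry":0,"rz":0,"jaw":1},{"tx":0,"ty":0,"tz":0,"rx":0,"ry":0,"rz":0,"jaw":1}])

```text
time_s: 6.5
ee_pos: [0.5457, 0.1219, 0.0635]
tcp_rot: [-3.105, -0.478, -0.0]
contact_force: [0.5, 0.4, -1.5]
finger_gap: 0.0877
grasp_force: 0.0
```

Request:
jog_arm(targets=[{"tx":0,"ty":0,"tz":-15,"rx":0,"ry":0,"rz":0,"jaw":1},{"tx":0,"ty":0,"tz":-35,"rx":0,"ry":0,"rz":0,"jaw":1},{"tx":0,"ty":0,"tz":-65,"rx":0,"ry":0,"rz":0,"jaw":1},{"tx":0,"ty":0,"tz":-100,"rx":0,"ry":0,"rz":0,"jaw":1},{"tx":0,"ty":0,"tz":-130,"rx":0,"ry":0,"rz":0,"jaw":1},{"tx":0,"ty":0,"tz":-140,"rx":0,"ry":0,"rz":0,"jaw":1},{"tx":0,"ty":0,"tz":-140,"rx":0,"ry":0,"rz":0,"jaw":1}])

```text
time_s: 7.08
ee_pos: [0.5475, 0.1224, 0.2063]
tcp_rot: [-3.104, -0.478, -0.009]
contact_force: [-0.0, -0.3, -0.6]
finger_gap: 0.0937
grasp_force: 0.0
```

```bash
python3 - <<'E'
from h import *
info(); p=viewer.read_camera("wrist");cases(p); cv2.imwrite("pics/w2.png",p["color"]); p=viewer.read_camera("top");cases(p)
shift(.519,.242,.204)
E
```

```text
t 7.08 pos [0.5475 0.1224 0.2063] tooly [ 0.301 -0.954  0.   ] toolz [ 0.0059  0.0015 -1.    ] F [-0.01 -0.32 -0.64] M [ 0.03  0.01 -0.02] gap 0.0937 grip 0.0
0.72 [385. 187.] zt 0.0841 c [ 0.5795 -0.0147] r 0.0228
0.59 [261. 191.] zt 0.0882 c [0.541  0.1209] r 0.0225
0.57 [224. 284.] zt 0.0837 c [0.3724 0.1149] r 0.0205
0.89 [196. 286.] zt 0.0862 c [0.3818 0.1168] r 0.0224
0.62 [258. 187.] zt 0.0864 c [ 0.5813 -0.015 ] r 0.0221
0.57 [195. 213.] zt 0.0905 c [0.5423 0.1175] r 0.0215
shift to [0.519 0.242 0.204] = [  12.1 -122.5   -2.4]
```

View pics/w2.png

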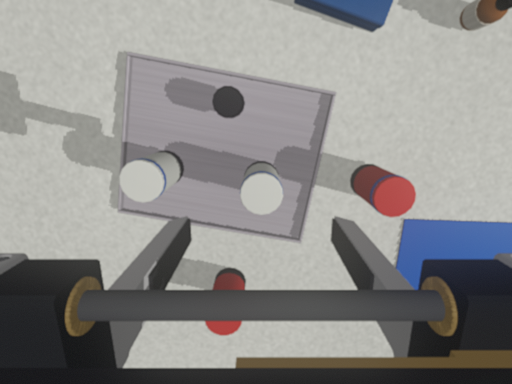

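Case A stands upright again at (261,190) in the picture, and B is at (150,180). Next I'll move over B and refine its position from depth.

Request:
jog_arm(targets=[{"tx":12,"ty":-35,"tz":0,"rx":0,"ry":0,"rz":0,"jaw":1},{"tx":12,"ty":-70,"tz":0,"rx":0,"ry":0,"rz":0,"jaw":1},{"tx":12,"ty":-100,"tz":0,"rx":0,"ry":0,"rz":0,"jaw":1},{"tx":12,"ty":-122,"tz":0,"rx":0,"ry":0,"rz":0,"jaw":1},{"tx":12,"ty":-122,"tz":0,"rx":0,"ry":0,"rz":0,"jaw":1},{"tx":12,"ty":-122,"tz":0,"rx":0,"ry":0,"rz":0,"jaw":1}])

```text
time_s: 7.78
ee_pos: [0.5189, 0.2428, 0.2017]
tcp_rot: [3.103, 0.483, -0.005]
contact_force: [0.6, -1.7, -0.4]
finger_gap: 0.0939
grasp_force: 0.0
```

```bash
python3 - <<'E'
from h import *
info(); p=viewer.read_camera("wrist")
w=cloud(p,p["z_map"]>0); m=(abs(w[:,2]-.088)<.005)&(np.hypot(w[:,0]-.519,w[:,1]-.242)<.045)
c,r=cv2.minEnclosingCircle(w[m][:,:2].astype(np.float32)); print(m.sum(),c,r)
shift(.519,.242,.064); shift(*c,.064)
E
```

```text
t 7.78 pos [0.5189 0.2428 0.2017] tooly [ 0.304 -0.953  0.   ] toolz [-0.003  -0.0013 -1.    ] F [ 0.64 -1.66 -0.4 ] M [-0.09 -0.04  0.01] gap 0.0939 grip 0.0
1449 (0.5168197154998779, 0.24277223646640778) 0.022375887259840965
shift to [0.519 0.242 0.064] = [ -0.   -1.3 138. ]
shift to [0.5168 0.2428 0.064 ] = [ -1.9  -2.7 138. ]
```

Request:
jog_arm(targets=[{"tx":-1,"ty":-1,"tz":20,"rx":0,"ry":0,"rz":0,"jaw":1},{"tx":-1,"ty":-1,"tz":45,"rx":0,"ry":0,"rz":0,"jaw":1},{"tx":-1,"ty":-1,"tz":75,"rx":0,"ry":0,"rz":0,"jaw":1},{"tx":-1,"ty":-1,"tz":105,"rx":0,"ry":0,"rz":0,"jaw":1},{"tx":-1,"ty":-1,"tz":128,"rx":0,"ry":0,"rz":0,"jaw":1},{"tx":-1,"ty":-1,"tz":138,"rx":0,"ry":0,"rz":0,"jaw":1},{"tx":-1,"ty":-1,"tz":138,"rx":0,"ry":0,"rz":0,"jaw":1},{"tx":-1,"ty":-1,"tz":138,"rx":0,"ry":0,"rz":0,"jaw":1}])

```text
time_s: 8.5
ee_pos: [0.5197, 0.2414, 0.0655]
tcp_rot: [3.105, 0.476, -0.0]
contact_force: [-0.1, -0.6, -0.1]
finger_gap: 0.0938
grasp_force: 0.0
```

Request:
jog_arm(targets=[{"tx":0,"ty":0,"tz":0,"rx":0,"ry":0,"rz":0,"jaw":0.6},{"tx":0,"ty":0,"tz":0,"rx":0,"ry":0,"rz":0,"jaw":0.5},{"tx":0,"ty":0,"tz":0,"rx":0,"ry":0,"rz":0,"jaw":0.4},{"tx":0,"ty":0,"tz":0,"rx":0,"ry":0,"rz":0,"jaw":0.3},{"tx":0,"ty":0,"tz":0,"rx":0,"ry":0,"rz":0,"jaw":0.2},{"tx":0,"ty":0,"tz":0,"rx":0,"ry":0,"rz":0,"jaw":0.2},{"tx":0,"ty":0,"tz":0,"rx":0,"ry":0,"rz":0,"jaw":0.2},{"tx":0,"ty":0,"tz":0,"rx":0,"ry":0,"rz":0,"jaw":0.2}], force=28)

```text
time_s: 9.17
ee_pos: [0.5191, 0.2426, 0.0656]
tcp_rot: [-3.105, -0.478, -0.0]
contact_force: [0.7, -0.2, 0.6]
finger_gap: 0.0443
grasp_force: 28.1
```

```bash
python3 -c "
from h import *
info()"
```

```text
t 9.17 pos [0.5191 0.2426 0.0656] tooly [ 0.301 -0.954 -0.   ] toolz [ 1.e-04  2.e-04 -1.e+00] F [ 0.73 -0.22  0.6 ] M [-0.09 -0.09 -0.03] gap 0.0443 grip 28.1
```

Request:
jog_arm(targets=[{"tx":0,"ty":0,"tz":-5,"rx":0,"ry":0,"rz":0,"jaw":0.2},{"tx":0,"ty":0,"tz":-15,"rx":0,"ry":0,"rz":0,"jaw":0.2},{"tx":0,"ty":0,"tz":-25,"rx":0,"ry":0,"rz":0,"jaw":0.2},{"tx":0,"ty":0,"tz":-35,"rx":0,"ry":0,"rz":0,"jaw":0.2},{"tx":0,"ty":0,"tz":-40,"rx":0,"ry":0,"rz":0,"jaw":0.2},{"tx":0,"ty":0,"tz":-40,"rx":0,"ry":0,"rz":0,"jaw":0.2},{"tx":0,"ty":0,"tz":-40,"rx":0,"ry":0,"rz":0,"jaw":0.2},{"tx":0,"ty":0,"tz":-40,"rx":0,"ry":0,"rz":0,"jaw":0.2}])

```text
time_s: 9.83
ee_pos: [0.5188, 0.2424, 0.1053]
tcp_rot: [3.105, 0.478, -0.001]
contact_force: [0.0, -0.1, -4.0]
finger_gap: 0.0446
grasp_force: 28.0
```

```bash
python3 - <<'E'
from h import *
info(); f=[]
for n in ("scene","top","scene","top","scene","top"):
    p=viewer.read_camera(n); f.append(env.state()["contact_force"])
    if len(f)==5: q=p
print(np.mean(f,0).round(2),"z",np.round(f,2)[:,2])
p=q
for l in ("mat",):
    d=outline_of(p,l)[0]; w=cloud(p,d["pixels"]); c=cv2.minAreaRect(w[abs(w[:,2])<.01][:,:2].astype(np.float32)); print(l,d["p"],c)
cases(p)
shift(*c[0],.215); shift(.519,.2426,.215)
E
```

```text
t 9.83 pos [0.5188 0.2424 0.1053] tooly [ 0.301 -0.954  0.   ] toolz [-5.e-04 -2.e-04 -1.e+00] F [ 0.03 -0.11 -4.02] M [-0.   -0.02  0.02] gap 0.0446 grip 28.0
[-0.36  0.32 -3.7 ] z [-3.48 -4.25 -4.02 -3.68 -3.58 -3.18]
mat 0.9 ((0.48873472213745117, -0.21424424648284912), (0.1870327591896057, 0.22194647789001465), 15.34005355834961)
0.95 [257. 196.] zt 0.0837 c [ 0.5828 -0.016 ] r 0.0239
0.86 [318. 179.] zt 0.0876 c [0.5444 0.1213] r 0.0233
0.74 [298. 121.] zt 0.0835 c [0.381  0.1171] r 0.0256
0.4 [156. 193.] zt 0.0038 c [ 0.4907 -0.2145] r 0.1392
shift to [ 0.4887 -0.2142  0.215 ] = [-166.4  426.4 -109.6]
shift to [0.519  0.2426 0.215 ] = [-0.000e+00 -1.000e-01 -1.097e+02]
```

B weighs about 3.7 N, so it's the full one, and A stands upright. I'll raise B, then carry it smoothly to the middle of the mat.

Request:
jog_arm(targets=[{"tx":0,"ty":0,"tz":-6,"rx":0,"ry":0,"rz":0,"jaw":0.2},{"tx":0,"ty":0,"tz":-20,"rx":0,"ry":0,"rz":0,"jaw":0.2},{"tx":0,"ty":0,"tz":-40,"rx":0,"ry":0,"rz":0,"jaw":0.2},{"tx":0,"ty":0,"tz":-62,"rx":0,"ry":0,"rz":0,"jaw":0.2},{"tx":0,"ty":0,"tz":-82,"rx":0,"ry":0,"rz":0,"jaw":0.2},{"tx":0,"ty":0,"tz":-98,"rx":0,"ry":0,"rz":0,"jaw":0.2},{"tx":0,"ty":0,"tz":-107,"rx":0,"ry":0,"rz":0,"jaw":0.2},{"tx":0,"ty":0,"tz":-110,"rx":0,"ry":0,"rz":0,"jaw":0.2}])

```text
time_s: 10.9
ee_pos: [0.5199, 0.2429, 0.2174]
tcp_rot: [-3.104, -0.478, -0.005]
contact_force: [0.1, -0.8, -3.4]
finger_gap: 0.0446
grasp_force: 28.0
```

Request:
jog_arm(targets=[{"tx":-2,"ty":5,"tz":0,"rx":0,"ry":0,"rz":0,"jaw":0.2},{"tx":-6,"ty":15,"tz":0,"rx":0,"ry":0,"rz":0,"jaw":0.2},{"tx":-12,"ty":31,"tz":0,"rx":0,"ry":0,"rz":0,"jaw":0.2},{"tx":-20,"ty":51,"tz":0,"rx":0,"ry":0,"rz":0,"jaw":0.2},{"tx":-29,"ty":74,"tz":0,"rx":0,"ry":0,"rz":0,"jaw":0.2},{"tx":-38,"ty":97,"tz":0,"rx":0,"ry":0,"rz":0,"jaw":0.2},{"tx":-47,"ty":120,"tz":0,"rx":0,"ry":0,"rz":0,"jaw":0.2},{"tx":-56,"ty":143,"tz":0,"rx":0,"ry":0,"rz":0,"jaw":0.2}])

```text
time_s: 11.57
ee_pos: [0.5073, 0.0866, 0.2142]
tcp_rot: [3.104, 0.477, -0.005]
contact_force: [0.1, 0.5, -4.1]
finger_gap: 0.0448
grasp_force: 28.0
```

Request:
jog_arm(targets=[{"tx":-9,"ty":23,"tz":0,"rx":0,"ry":0,"rz":0,"jaw":0.2},{"tx":-18,"ty":46,"tz":0,"rx":0,"ry":0,"rz":0,"jaw":0.2},{"tx":-27,"ty":69,"tz":0,"rx":0,"ry":0,"rz":0,"jaw":0.2},{"tx":-36,"ty":92,"tz":0,"rx":0,"ry":0,"rz":0,"jaw":0.2},{"tx":-45,"ty":115,"tz":0,"rx":0,"ry":0,"rz":0,"jaw":0.2},{"tx":-54,"ty":138,"tz":0,"rx":0,"ry":0,"rz":0,"jaw":0.2},{"tx":-62,"ty":158,"tz":0,"rx":0,"ry":0,"rz":0,"jaw":0.2},{"tx":-69,"ty":176,"tz":0,"rx":0,"ry":0,"rz":0,"jaw":0.2}])

```text
time_s: 12.23
ee_pos: [0.4939, -0.1021, 0.2143]
tcp_rot: [3.105, 0.475, -0.005]
contact_force: [0.1, 0.5, -4.3]
finger_gap: 0.0447
grasp_force: 28.0
```

```bash
python3 -c "
from h import *
info(); shift(.4895,-.214,.215)"
```

```text
t 12.23 pos [ 0.4939 -0.1021  0.2143] tooly [ 0.299 -0.954 -0.   ] toolz [-3.1e-03 -6.0e-04 -1.0e+00] F [ 0.12  0.53 -4.33] M [ 0.02 -0.   -0.01] gap 0.0447 grip 28.0
shift to [ 0.4895 -0.214   0.215 ] = [-37.6 105.5  -0.6]
```

Request:
jog_arm(targets=[{"tx":-8,"ty":20,"tz":0,"rx":0,"ry":0,"rz":0,"jaw":0.2},{"tx":-16,"ty":42,"tz":0,"rx":0,"ry":0,"rz":0,"jaw":0.2},{"tx":-24,"ty":62,"tz":0,"rx":0,"ry":0,"rz":0,"jaw":0.2},{"tx":-31,"ty":80,"tz":0,"rx":0,"ry":0,"rz":0,"jaw":0.2},{"tx":-36,"ty":94,"tz":0,"rx":0,"ry":0,"rz":0,"jaw":0.2},{"tx":-39,"ty":102,"tz":0,"rx":0,"ry":0,"rz":0,"jaw":0.2},{"tx":-40,"ty":106,"tz":0,"rx":0,"ry":0,"rz":0,"jaw":0.2},{"tx":-40,"ty":107,"tz":0,"rx":0,"ry":0,"rz":0,"jaw":0.2}])

```text
time_s: 12.9
ee_pos: [0.4891, -0.214, 0.2148]
tcp_rot: [-3.105, -0.476, 0.002]
contact_force: [0.4, -0.3, -4.8]
finger_gap: 0.0446
grasp_force: 28.0
```

Request:
jog_arm(targets=[{"tx":0,"ty":0,"tz":0,"rx":0,"ry":0,"rz":0,"jaw":0.2},{"tx":0,"ty":0,"tz":0,"rx":0,"ry":0,"rz":0,"jaw":0.2},{"tx":0,"ty":0,"tz":0,"rx":0,"ry":0,"rz":0,"jaw":0.2},{"tx":0,"ty":0,"tz":0,"rx":0,"ry":0,"rz":0,"jaw":0.2},{"tx":0,"ty":0,"tz":0,"rx":0,"ry":0,"rz":0,"jaw":0.2},{"tx":0,"ty":0,"tz":0,"rx":0,"ry":0,"rz":0,"jaw":0.2}])

```text
time_s: 13.4
ee_pos: [0.4901, -0.213, 0.2156]
tcp_rot: [3.105, 0.479, 0.0]
contact_force: [0.0, 0.3, -3.4]
finger_gap: 0.0447
grasp_force: 28.0
```

```bash
python3 - <<'E'
from h import *
info(); p=viewer.read_camera("scene"); cases(p); cv2.imwrite("pics/s3.png",cv2.resize(p["color"],(800,600)))
w=cloud(p,p["z_map"]>0); m=(np.hypot(w[:,0]-.489,w[:,1]+.214)<.027)&(w[:,2]>.1); print("lowest",np.percentile(w[m][:,2],[0,1,2,5]).round(3))
shift(.4895,-.214,.215)
E
```

```text
t 13.4 pos [ 0.4901 -0.213   0.2156] tooly [ 0.302 -0.953  0.   ] toolz [ 2.e-04  0.e+00 -1.e+00] F [ 0.01  0.25 -3.42] M [ 0.01 -0.05  0.04] gap 0.0447 grip 28.0
0.98 [257. 197.] zt 0.0837 c [ 0.582 -0.015] r 0.023
0.6 [318. 180.] zt 0.0876 c [0.5458 0.1212] r 0.0226
0.56 [298. 124.] zt 0.0838 c [0.3819 0.1182] r 0.0241
lowest [0.153 0.156 0.158 0.163]
shift to [ 0.4895 -0.214   0.215 ] = [-0.7  0.6  0.5]
```

View pics/s3.png

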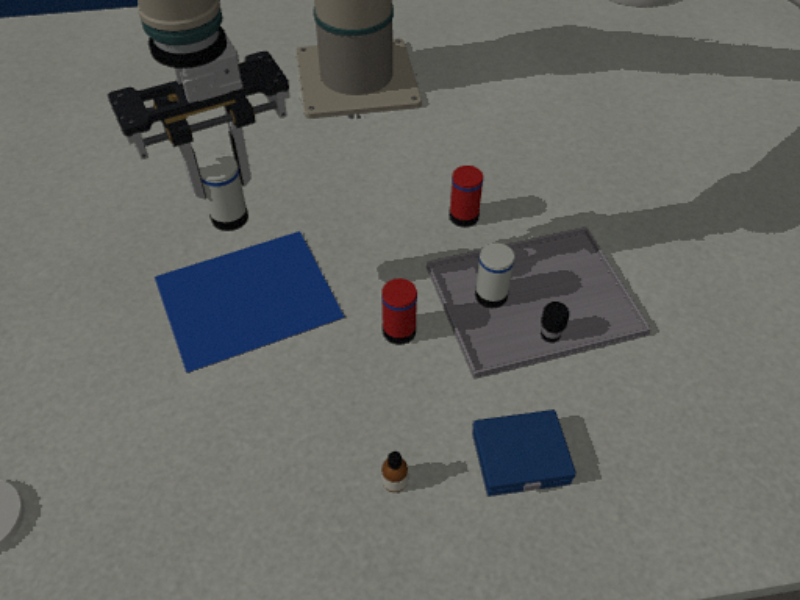

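The held case is upright over the mat at (228,190), gripped high, with its underside measured at about 0.153 m. The empty case stands in the tray at (494,275), and everything else is where it was. I'll hand in.

```bash
python3 -c "
from h import *
print(env.job_done())"
```

```text
the job is handed in; nothing more can be done
None
```

Job handed in: the full case (about 3.7 N) is held still and upright over the middle of the mat, gripped by its upper barrel, underside about 15 cm up; the empty one (about 0.9 N) stands upright in the tray, and nothing else was moved.

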